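Gauge the model columns and hold the right one on its side

ROBOT

A 7-joint arm with a two-finger parallel gripper is mounted at the origin on the work surface. World frame = base frame: x ahead of the robot, y to its left, z up, the work surface at z = 0. Lengths are in m, angles in rad, forces in N, time in s.
With the tool pointing down it reaches from about 0.4 to 0.85 m from the base axis. Payload 4.4 kg.
Tool frame: the origin (TCP) lies at the centre of the arm's flange, where the gripper is bolted on; the fingertips stand 199 mm ahead of it and the grasp point (between the pads) lies manip.pinch_z ahead of it (manip.pinch_z is the distance from the TCP to the grasp point, in m); z points along the fingers, y is the line along which they close (so a half turn about z gives the same grasp; the last joint's range is limited). The gripper opens to 94 mm and grips with 3 to 60 N. Pads are 16 mm wide; open, the fingers measure 119 mm over their backs; the gripper's body (75 mm by 177 mm) begins 78 mm behind the grasp point.
Start: joints at [1.268, 0.628, 0.038, 1.517, -0.027, 0.996, -0.02], TCP at [0.153, -0.632, 0.405] pointing down, gripper open.
Joint ranges: [-3.06, 3.06], [-0.37, 2.12], [-1.25, 1.32], [0.18, 2.47], [-1.1, 4.24], [0.23, 1.98], [-2.94, 2.94]. Speed limits (rad/s): [2.57, 2.57, 3.14, 3.14, 3.14, 3.14, 3.14].

INTERFACE

Orientations are given as [roll, pitch, yaw] about the fixed x, y, z axes, in that order (R = Rz(yaw) Ry(pitch) Rx(roll)).
In Python, from station import manip gives the robot as it stands. The module is installed in compiled form; this text tells all that it offers.
- The arm moves only by the tool apply_moves, never from a script. Its argument "plan" is one flat list of numbers, 7 for each row, row after row: the closure, from -1 (fully open) to 1 (shut), then the shift along the tool's x, y, z scaled (see below), then the turn, a rotation vector about the tool's x, y, z scaled (see below). In form: [grip, dx, dy, dz, rx, ry, rz, grip, dx, dy, dz, rx, ry, rz, ...]. A call has 1 to 10 rows; each row shifts and turns the commanded pose from where the row before left it, along the tool's axes as they then stand; what a row does not reach is not made up. The controller multiplies each number of a shift by 30 cm and each number of a turn by 90 degrees. A row lasts 1/8 s, in which the tool goes at most 62.5 mm and 10.7 degrees, less where a joint would pass 70% of its speed; a pose out of reach is approached as far as the arm can. A call with a number of a shift or a turn outside -1 to 1 is refused whole. A call with a gripper value outside its range is refused whole. The fingers move at their own pace and stop on an object; "squeeze" is the grip in N (left out, the last holds). Time passes only in rows, so rows that do not move let the fingers close. It gives the time, the measured TCP pose, the force, the opening and the grip force at its end, in the units of the state.
- manip.read_state(): the state, without advancing time (a new reading comes with each control period).
- manip.camera(name): name is "scene" or "side" or "wrist"; returns (picture, depth): 480x640x3 uint8, red, green, blue; 480x640 float32, m along the optical axis (not along the pixel's ray), 0 where there is no reading.
- manip.camera_model(name): a dict with "intrinsics" (3x3 intrinsics, pixels), "R" (3x3) and "t" (3): a world point X has camera coordinates R X + t. Camera axes: x right, y down, z forward; pixel columns grow to the right and rows downward; lengths in m; the calibration is good to about 2 mm. A picture is of the moment at which its call begins: read the wrist's pose just before it. camera_model takes no time and is no camera call; for the wrist camera it gives the pose at the moment of the call.
- manip.finish_job(): hands the job in; it is judged then, once.
The state is a dict: "clock": time; "q": joint angles; "joint_velocities": joint speeds; "tau": joint torques, N m; "position": TCP position; "tcp_rot": TCP orientation; "wrist_force": force on the tool from outside, world axes, zero at the start; "moment": the same for the moment, N m; "gripper_width": finger opening in m; "gripper_force": force on a finger pad.
Only numpy, scipy, OpenCV 4.12 (cv2) and the standard library are available. Lean on these libraries where they do the work, as an engineer would, in place of code of your own. Each camera call takes 0.05 s, during which the arm holds its last target. There are 200 camera calls.

TASK

Two turned wooden model columns stand in the plywood drying rack: find the one whose spigot fits the bored aluminium gauge block (the slimmer one) and slide it into the bore, upright, until its shoulder sits on the block. Then draw it out of the gauge, turn it to lie level on its side in the air, at least 15 cm above the table, and finish while still holding it there in the gripper, still and touching nothing else. The other column must be standing in the rack at the end; do not disturb the paper cup or the little shepherd figure.

Things in the scene. Friction and masses are not known exactly. Their poses are not given: they have to be found in the camera images.
- column_a: Slimmer pale wood column, 80 to 170 g, 160 mm long, upright in either rack well, spigot down on the well floor. Origin: centre of the spigot's flat end; z along the axis to the capital. From z = 0: spigot 22 mm diameter to z = 40 (foot chamfered 3 mm); shoulder 38 mm diameter, z 40 to 56; plain shaft 30 mm diameter, z 62 to 134 (grip here); capital up to 42 mm diameter at z = 160.
- column_a_mid (a point): Point on the axis of the slimmer column, in the middle of its shaft, 98 mm from the spigot's end, close to the centre of mass; z along the column towards its capital.
- column_b: The stouter turned column of the same wood, same lengths, origin and axes. Spigot 27 mm diameter (too thick for the gauge), shoulder 48 mm, shaft 40 mm, capital 52 mm diameter. Stands in the other rack well.
- rack: Plywood drying rack fixed to the table, block 90 (x) x 240 (y) x 45 (z) mm, with two wells on its y axis, 75 mm either side of the centre. Origin: centre of its underside, z up; on the table.
- rack_hole0 (a point): Centre of the mouth of the rack's well at its -y end, level with the rack's top (45 mm above the table), z up. Well 29 mm diameter, 30 mm deep, with a flat floor.
- rack_hole1 (a point): The same for the well at the rack's +y end.
- gauge: Aluminium gauge block fixed to the table, 100 x 100 x 50 mm, with one vertical bore through its middle. Origin: centre of its underside, z up.
- gauge_hole0 (a point): Centre of the gauge bore's mouth, level with the block's top (50 mm above the table), z up. Bore 25 mm diameter, 50 mm deep to the table, 2 mm chamfer at the mouth.
- paper_cup: Empty paper cup, 76 mm rim diameter, 90 mm high, standing loose beyond the work. Origin: centre of its underside. Leave alone.
- shepherd: Small terracotta robed figure, 52 mm foot diameter, about 110 mm high, standing loose on the table. Origin: centre of its underside. Leave alone.
Not all that is in view belongs to the job. Of the things like the gauge, leave any that is blue or purple; of the rest the larger one is meant.

How it is judged:
On the way:
1. the slimmer column's spigot is fully in the gauge bore, upright, its shoulder within 6 mm of the block's top (horizontal distance between column_a and gauge_hole0 below 0.006 m and z of column_a in the frame of gauge_hole0 below -0.034 m and angle between the z axis of column_a and the z axis of gauge, either way round below 0.12 rad), for 0.2 s.
At the end, for the whole second after the job is handed in: The fingers hold the slimmer column (over 1 N), axis within 21 degrees of level, mid-shaft over 14 cm above the table, at rest, touching no rack, gauge, column or bystander; the stouter one stands upright in a rack well (within 10 mm of its middle, 22 mm deep) (height (world z) of column_a_mid above 0.14 m and angle between column_a's own z axis and vertical between 1.2 and 1.94 rad and contact force between the fingers and column_a above 1 N and contact force between column_a and rack below 0.2 N and contact force between column_a and gauge below 0.2 N and contact force between column_a and column_b below 0.2 N and contact force between column_a and shepherd below 0.2 N and contact force between column_a and paper_cup below 0.2 N and linear speed of column_a below 0.03 m/s and angular speed of column_a below 0.3 rad/s and ((horizontal distance between column_b and rack_hole0 below 0.01 m and z of column_b in the frame of rack_hole0 below -0.022 m) or (horizontal distance between column_b and rack_hole1 below 0.01 m and z of column_b in the frame of rack_hole1 below -0.022 m)) and angle between column_b's own z axis and vertical below 0.2 rad); the arm keeps its last pose, push and grip.
It fails at once if the paper cup is moved more than 3 cm (distance of paper_cup from where it was at the start of the episode above 0.03 m).
It fails at once if the shepherd figure is moved more than 3 cm (distance of shepherd from where it was at the start of the episode above 0.03 m).
It also fails if it takes over 58 s, if anything falls off the work surface, if the arm or the gripper's body presses on something with over 40 N, if the wrist force passes 120 N, or if a joint passes its speed limit or range.

## Working session

There is one attempt and no reset: what is moved stays moved. The work goes in short steps, Python scripts to look and compute and a tool call to move; the robot and the scene stay as the last step left them, time stands still between calls to the robot, and variables do not carry over. Pictures are saved under pics/ and viewed, at most 10 in all, crops included, and the job is handed in when it is done.

Besides the shell and the picture viewer there is one more tool, called after "Emit:" as name(argument=value, ...) on one line, values as JSON. apply_moves: Moves the arm, as the interface text tells. Its arguments: {"type":"object","properties":{"plan":{"type":"array","items":{"type":"number"}},"squeeze":{"type":"number"}},"required":["plan"]}

```bash
mkdir -p pics; cat > h.py <<'E'
import numpy as np, cv2
from station import manip
from scipy.spatial.transform import Rotation as Ro
def grab(n):
    m=manip.camera_model(n); p,d=manip.camera(n); return p,d,m
def pts(d,m):
    K=np.array(m["intrinsics"]);R=np.array(m["R"]);t=np.array(m["t"])
    v,u=np.mgrid[:480,:640]
    c=np.stack([(u-K[0,2])/K[0,0]*d,(v-K[1,2])/K[1,1]*d,d],-1)
    return (c-t)@R   # R^T(c-t)
E
python3 - <<'E'
from h import *
print(manip.pinch_z); s=manip.read_state(); print(s)
for n in ["scene","side"]:
    p,d,m=grab(n); cv2.imwrite(f"pics/{n}0.png",p[:,:,::-1]); np.savez(f"{n}0.npz",p=p,d=d,**m)
    print(n,-np.array(m["R"]).T@m["t"],m["intrinsics"][0][0])
E
```

```text
0.1804
{'clock': 0.0, 'q': array([ 1.26818351,  0.62931219,  0.0384178 ,  1.51835892, -0.02700078,
        0.99631541, -0.0199979 ]), 'joint_velocities': array([ 7.11965171e-04, -2.70757869e-04,  7.00022770e-04,  1.38282694e-05,
        3.33205350e-04,  1.77989654e-03, -2.90463818e-04]), 'tau': array([-8.95331650e-04, -5.49735653e+01,  1.14376489e+00, -1.86644125e+01,
       -5.20026928e-02,  2.36890308e-02,  1.71306865e-04]), 'position': array([ 0.15246762, -0.63155897,  0.40377825]), 'tcp_rot': array([-3.13971593e+00,  8.10882522e-06,  2.36834244e-01]), 'wrist_force': array([-0.27723862,  0.14370159, -0.30545543]), 'moment': array([-0.01231367,  0.04500452, -0.04676351]), 'gripper_force': 0.0, 'gripper_width': 0.09404881691853308}
scene [ 0.85128141 -0.41159887  0.72744288] 467.7103809275844
side [ 0.33982765 -0.41689359  0.64674419] 467.6123649463338
```

View pics/scene0.png

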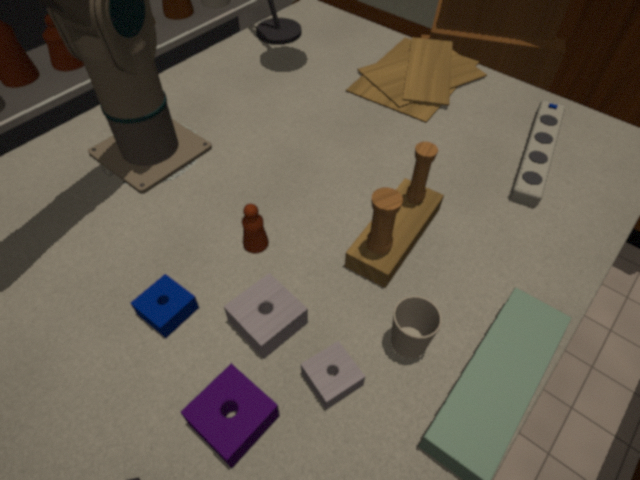

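View pics/side0.png

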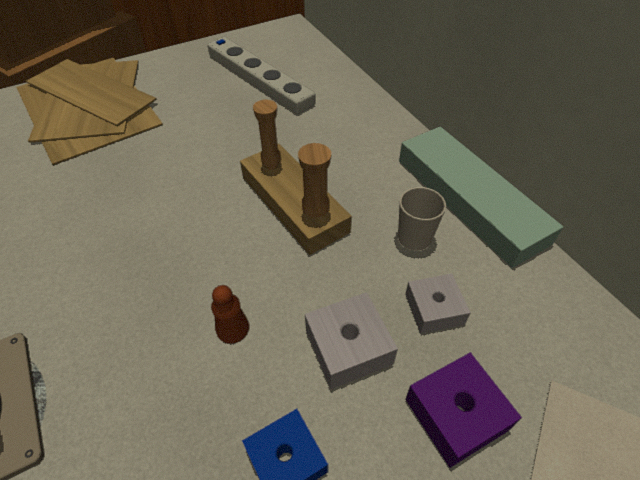

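Scene view candidates for the gauge: blue (165,304), purple (231,410), large grey (266,310), small grey (333,373). The large grey one fits, because it is neither blue nor purple and is the larger of the rest (side view 350,335). The slim column is the far one at (425,150), and the stout one is at (386,200). I'll measure these and confirm in a crop.

```bash
cat > m1.py <<'E'
from h import *
I={n:np.load(n+"0.npz") for n in ["scene","side"]}
P={n:pts(I[n]["d"],I[n]) for n in I}
def ray(n,u,v):
    m=I[n];c=np.linalg.inv(m["intrinsics"])@[u,v,1.]
    return -m["R"].T@m["t"], m["R"].T@c
def plane(n,u,v,z): 
    o,r=ray(n,u,v); return o+r*(z-o[2])/r[2]
def tri(a,b):
    A=[];B=[]
    for n,(u,v) in zip(("scene","side"),(a,b)):
        o,r=ray(n,u,v); r/=np.linalg.norm(r);M=np.eye(3)-np.outer(r,r);A.append(M);B.append(M@o)
    x=np.linalg.solve(sum(A),sum(B)); return x,[np.linalg.norm(a@x-b) for a,b in zip(A,B)]
def blobs(n,mask,seed):
    k,l,s,c=cv2.connectedComponentsWithStats(mask.astype(np.uint8)); i=l[seed[1],seed[0]]; return (l==i)if i else None
if __name__=="__main__":
    S={"scene":dict(slim=(425,149),stout=(386,198),hole=(266,307)),"side":dict(slim=(265,106),stout=(315,152),hole=(350,331))}
    C={}
    for n in S:
        p=P[n];print(n)
        for k,(u,v) in S[n].items():
            w=p[v-4:v+5,u-4:u+5].reshape(-1,3) if k!="hole" else p[v-22:v+23,u-22:u+23].reshape(-1,3)
            z=np.median(w[:,2]) if k!="hole" else np.median(w[(w[:,2]>.03),2])
            near=np.zeros((480,640),bool);near[max(0,v-45):v+46,u-50:u+51]=1
            M=(abs(p[...,2]-z)<.006)&near
            M=cv2.morphologyEx(M.astype(np.uint8),cv2.MORPH_OPEN,np.ones((3,3)))
            q=p[M>0]
            lab=cv2.findContours(M,cv2.RETR_CCOMP,cv2.CHAIN_APPROX_NONE)
            ext=max([c for c,h in zip(lab[0],lab[1][0]) if h[3]<0],key=cv2.contourArea)
            out=cv2.fitEllipse(ext)
            if k=="hole":
                hs=[c for c,h in zip(lab[0],lab[1][0]) if h[3]>=0 and len(c)>=5]
                if hs: out=cv2.fitEllipse(max(hs,key=cv2.contourArea))
                pl=np.array([plane(n,a,b,.05)[:2] for a,b in ext[:,0]],np.float32); print(' block rect',cv2.minAreaRect(pl))
            C[n,k]=out[0]
            print(k,'depth z %.4f'%z,'ell',np.round(out[0],1),np.round(out[1],1),'xy@z',np.round(plane(n,*out[0],z),4),'depthmean',np.round(q.mean(0),4))
    for k in S["scene"]: print(k,tri(C["scene",k],C["side",k]))
    # rack top
    for n in P:
        p=P[n];hsv=cv2.cvtColor(I[n]["p"],cv2.COLOR_RGB2HSV)
        sl=S[n]["slim"];
        M=(abs(p[...,2]-.045)<.005)&(hsv[...,1]>90)
        M=cv2.morphologyEx(M.astype(np.uint8),cv2.MORPH_OPEN,np.ones((3,3)))
        k,l,s,c=cv2.connectedComponentsWithStats(M); 
        for i in range(1,k):
            if s[i,4]>800: print(n,'rackish',s[i],cv2.minAreaRect(p[l==i][:,:2].astype(np.float32)))
    a=I["scene"]["p"][120:420,130:460,::-1];cv2.imwrite("pics/crop.png",cv2.resize(a,None,fx=1.9,fy=1.9,interpolation=cv2.INTER_CUBIC))
E
python3 m1.py
```

```text
scene
slim depth z 0.1746 ell [426.2 149.7] [16.3 22.3] xy@z [0.5781 0.2231 0.1746] depthmean [0.5797 0.1786 0.1743]
stout depth z 0.1745 ell [386.8 198.9] [23.8 30.4] xy@z [0.5945 0.0751 0.1745] depthmean [0.5932 0.0926 0.1741]
 block rect ((0.526303231716156, -0.15538474917411804), (0.1021481305360794, 0.10333731025457382), 83.3105697631836)
hole depth z 0.0496 ell [265.4 307.9] [12.5 15.5] xy@z [ 0.5265 -0.1553  0.0496] depthmean [ 0.5271 -0.1564  0.0495]
side
slim depth z 0.1761 ell [264.8 107.2] [16.1 24. ] xy@z [0.5767 0.2241 0.1761] depthmean [0.5812 0.1898 0.1758]
stout depth z 0.1764 ell [314.3 154.6] [23.6 33. ] xy@z [0.5927 0.075  0.1764] depthmean [0.5916 0.0923 0.1759]
 block rect ((0.525891900062561, -0.1535874307155609), (0.10276179015636444, 0.1016094759106636), 83.30191802978516)
hole depth z 0.0513 ell [349.8 331.6] [15.2 17.9] xy@z [ 0.5253 -0.1547  0.0513] depthmean [ 0.5244 -0.1561  0.0513]
slim (array([0.57741607, 0.22508706, 0.17416571]), [np.float64(0.0010084619913598054), np.float64(0.001008461991359742)])
stout (array([0.59393141, 0.07663765, 0.17389508]), [np.float64(0.0007155322181586377), np.float64(0.0007155322181586578)])
hole (array([ 0.52600277, -0.15436317,  0.0489042 ]), [np.float64(0.0006488280666401739), np.float64(0.0006488280666402059)])
scene rackish [ 346  179   97   96 2732] ((0.5848773717880249, 0.1514979898929596), (0.09055529534816742, 0.24382780492305756), 6.366030216217041)
side rackish [ 241  145  110   96 3382] ((0.5856029987335205, 0.15137910842895508), (0.09035667032003403, 0.2414126694202423), 6.065156936645508)
```

View pics/crop.png

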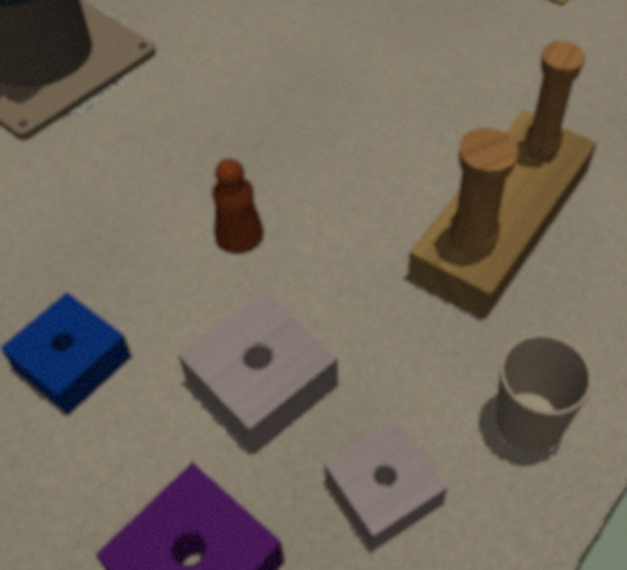

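The crop confirms it: the large grey gauge is at crop (258,357), and the slim column stands in the far well at crop (548,100) with the stout one at (483,190). Positions: slim (0.577,0.224, top z 0.175), stout (0.594,0.076), gauge bore (0.526,-0.154, z 0.050). Both columns top out at the same height, which agrees with the text. Next I move above the rack.

Emit:
apply_moves(plan=[-1, 0.16, -0.095, -0.067, 0, 0, 0, -1, 0.16, -0.095, -0.067, 0, 0, 0, -1, 0.16, -0.095, 0, 0, 0, 0, -1, 0.16, -0.095, 0, 0, 0, 0, -1, 0.16, -0.095, 0, 0, 0, 0, -1, 0.16, -0.095, 0, 0, 0, 0, -1, 0.16, -0.095, 0, 0, 0, 0, -1, 0.16, -0.095, 0, 0, 0, 0, -1, 0.16, -0.095, 0, 0, 0, 0, -1, 0.16, -0.095, 0, 0, 0, 0])

```text
clock: 1.35
position: [0.5533, -0.2408, 0.4446]
tcp_rot: [-3.141, 0.001, 0.237]
wrist_force: [0.7, -0.4, 1.2]
gripper_width: 0.0941
gripper_force: 0.0
```

Emit:
apply_moves(plan=[-1, 0.0445, -0.149, 0, 0, 0, 0, -1, 0.0445, -0.149, 0, 0, 0, 0, -1, 0.0445, -0.149, 0, 0, 0, 0, -1, 0.0445, -0.149, 0, 0, 0, 0, -1, 0.0445, -0.149, 0, 0, 0, 0, -1, 0.0445, -0.149, 0, 0, 0, 0, -1, 0.0445, -0.149, 0, 0, 0, 0, -1, 0.0445, -0.149, 0, 0, 0, 0, -1, 0.0445, -0.149, 0, 0, 0, 0, -1, 0.0445, -0.149, 0, 0, 0, 0])

```text
clock: 2.6
position: [0.577, 0.225, 0.4445]
tcp_rot: [3.141, 0.001, 0.237]
wrist_force: [-0.5, 0.1, 0.0]
gripper_width: 0.094
gripper_force: 0.0
```

Emit:
apply_moves(plan=[-1, 0, 0, 0, 0, 0, -0.108, -1, 0, 0, 0, 0, 0, -0.108, -1, 0, 0, 0, 0, 0, -0.108, -1, 0, 0, 0, 0, 0, -0.108, -1, 0, 0, 0, 0, 0, -0.108, -1, 0, 0, 0, 0, 0, -0.108, -1, 0, 0, 0, 0, 0, -0.108, -1, 0, 0, 0, 0, 0, -0.108, -1, 0, 0, 0, 0, 0, -0.108, -1, 0, 0, 0, 0, 0, -0.108])

```text
clock: 3.85
position: [0.5771, 0.2234, 0.4444]
tcp_rot: [-3.141, 0.0, 1.939]
wrist_force: [-0.1, 0.5, -0.1]
gripper_width: 0.094
gripper_force: 0.0
```

Emit:
apply_moves(plan=[-1, 0, 0, 0, 0, 0, 0, -1, 0, 0, 0, 0, 0, 0])

```text
clock: 4.1
position: [0.5772, 0.2234, 0.4447]
tcp_rot: [-3.141, 0.0, 1.93]
wrist_force: [0.4, 0.2, 0.9]
gripper_width: 0.0939
gripper_force: 0.0
```

Emit:
apply_moves(plan=[-1, 0, 0, 0.1, 0, 0, 0, -1, 0, 0, 0.1, 0, 0, 0, -1, 0, 0, 0.1, 0, 0, 0, -1, 0, 0, 0.1, 0, 0, 0, -1, 0, 0, 0.1, 0, 0, 0, -1, 0, 0, 0, 0, 0, 0])

```text
clock: 4.85
position: [0.5764, 0.2232, 0.2929]
tcp_rot: [-3.137, 0.001, 1.932]
wrist_force: [-1.0, 0.7, -0.1]
gripper_width: 0.0937
gripper_force: 0.0
```

Emit:
apply_moves(plan=[1, 0, 0, 0, 0, 0, 0, 1, 0, 0, 0, 0, 0, 0, 1, 0, 0, 0, 0, 0, 0, 1, 0, 0, 0, 0, 0, 0, 1, 0, 0, 0, 0, 0, 0, 1, 0, 0, 0, 0, 0, 0, 1, 0, 0, 0, 0, 0, 0, 1, 0, 0, 0, 0, 0, 0], squeeze=25)

```text
clock: 5.85
position: [0.5772, 0.2236, 0.295]
tcp_rot: [3.141, -0.0, 1.933]
wrist_force: [0.1, -0.2, 1.0]
gripper_width: 0.0383
gripper_force: 24.8
```

```bash
python3 - <<'E'
from h import *
for n in ["scene","side"]:
    p,d,m=grab(n); cv2.imwrite(f"pics/{n}1.png",p[:,:,::-1])
    np.savez(f"{n}1.npz",p=p,d=d,**m)
print(manip.read_state())
E
```

```text
{'clock': 5.95, 'q': array([-0.15537697,  0.74800482, -0.43033915,  1.69846084,  0.41264085,
        0.78611944, -0.41747782]), 'joint_velocities': array([ 0.00079316, -0.00244344, -0.00027915,  0.00015072, -0.00156264,
        0.00051876, -0.00030362]), 'tau': array([-7.08148320e-03, -5.44934535e+01, -5.50562382e+00, -1.41679895e+01,
       -4.41286841e-02, -8.85039568e-03,  1.97326175e-03]), 'position': array([0.57724468, 0.22364858, 0.29495639]), 'tcp_rot': array([ 3.14138543e+00, -3.87803987e-06,  1.93321929e+00]), 'wrist_force': array([ 0.75714825, -0.18573723,  1.17860938]), 'moment': array([ 0.01253555, -0.10981602, -0.00117088]), 'gripper_force': 24.74796873266314, 'gripper_width': 0.03836736461478264}
```

View pics/side1.png

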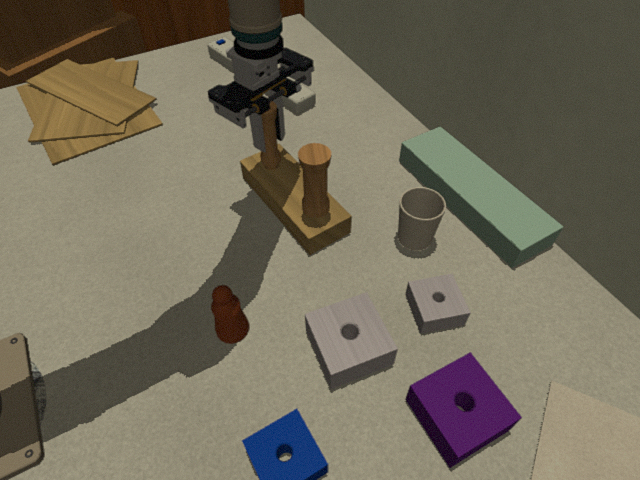

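The side view shows the fingers on the slim shaft near (268,125), with the stout column untouched at (315,185). But the opening is 38.3 mm against an expected 30 mm, so I'll look closer before lifting.

```bash
python3 - <<'E'
from h import *
p,d,m=grab("wrist"); a=p[:,:,::-1]
s=np.load("scene1.npz")["p"][90:240,360:480,::-1];t=np.load("side1.npz")["p"][60:210,210:330,::-1]
r=lambda x:cv2.resize(x,(380,475),interpolation=cv2.INTER_CUBIC)
cv2.imwrite("pics/c2.png",cv2.convertScaleAbs(np.hstack([r(s),r(t)]),alpha=1.6))
cv2.imwrite("pics/w2.png",a)
E
```

```text
(no output)
```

View pics/c2.png

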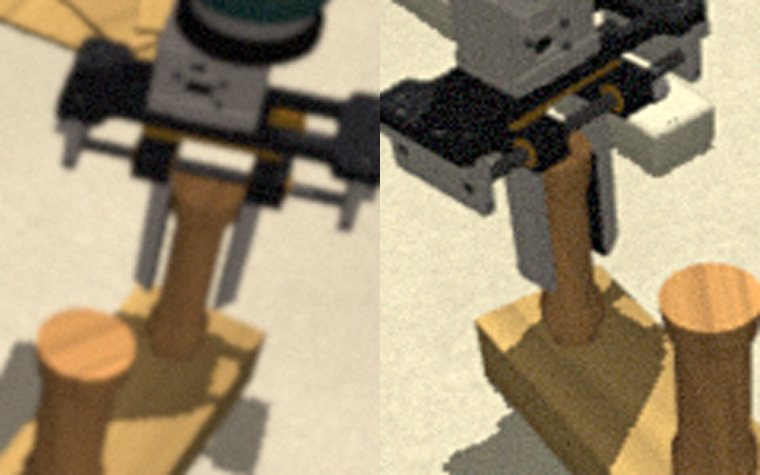

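View pics/w2.png

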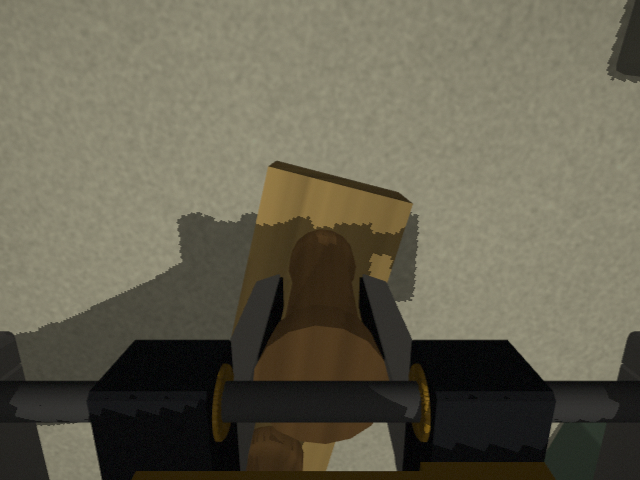

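The crop and wrist view show that the fingers' upper part bears on the capital (wrist image about (320,385)) while daylight shows beside the shaft (320,280). I'll open, go 11 mm lower (the body still clears the capital) and close gently to test.

Emit:
apply_moves(plan=[-1, 0, 0, 0, 0, 0, 0, -1, 0, 0, 0, 0, 0, 0, -1, 0, 0, 0.02, 0, 0, 0, -1, 0, 0, 0.017, 0, 0, 0, -1, 0, 0, 0, 0, 0, 0])

```text
clock: 6.62
position: [0.5769, 0.2235, 0.283]
tcp_rot: [-3.14, 0.0, 1.933]
wrist_force: [0.5, -0.1, 0.6]
gripper_width: 0.0846
gripper_force: 0.0
```

Emit:
apply_moves(plan=[1, 0, 0, 0, 0, 0, 0, 1, 0, 0, 0, 0, 0, 0, 1, 0, 0, 0, 0, 0, 0, 1, 0, 0, 0, 0, 0, 0, 1, 0, 0, 0, 0, 0, 0, 1, 0, 0, 0, 0, 0, 0, 1, 0, 0, 0, 0, 0, 0, 1, 0, 0, 0, 0, 0, 0], squeeze=15)

```text
clock: 7.62
position: [0.5772, 0.2236, 0.2838]
tcp_rot: [3.141, 0.0, 1.933]
wrist_force: [1.2, -0.3, 0.5]
gripper_width: 0.0381
gripper_force: 15.0
```

Still 38 mm: the fingers are flush along their length, so a vertical tool always meets the capital. I need a grip tilted about the closing line so that only the shaft is between the fingers. I'll check the wrist camera's place on the tool and the bystanders' positions.

```bash
python3 - <<'E'
from h import *
s=manip.read_state();m=manip.camera_model("wrist")
c=-np.array(m["R"]).T@m["t"];T=Ro.from_euler('xyz',s["tcp_rot"])
print("cam in tool",T.inv().apply(c-s["position"]),"dir",T.inv().apply(np.array(m["R"])[2]))
from m1 import P
for n,q in {"scene":dict(shep=(254,235),cup=(414,340)),"side":dict(shep=(231,320),cup=(418,235))}.items():
    for k,(u,v) in q.items(): print(n,k,np.round(P[n][v,u],3))
E
```

```text
cam in tool [ 0.07768405 -0.00023934  0.01942443] dir [-2.69520313e-01 -1.04842570e-04  9.62994699e-01]
scene shep [ 0.398 -0.054  0.047]
scene cup [ 0.754 -0.06   0.078]
side shep [ 0.384 -0.06   0.058]
side cup [ 0.718 -0.054  0.047]
```

Emit:
apply_moves(plan=[-1, 0, 0, 0, 0, 0, 0, -1, 0, 0, 0, 0, 0, 0, -1, 0, 0, -0.1, 0, 0, 0, -1, 0, 0, -0.15, 0, 0, 0, -1, 0, 0, -0.15, 0, 0, 0, -1, 0, 0, -0.15, 0, 0, 0, -1, 0, 0, -0.1, 0, 0, 0])

```text
clock: 8.5
position: [0.5771, 0.2238, 0.4812]
tcp_rot: [3.139, -0.0, 1.933]
wrist_force: [0.6, -0.1, -0.3]
gripper_width: 0.0936
gripper_force: 0.0
```

Emit:
apply_moves(plan=[-1, 0.05, 0, 0, 0, -0.1, 0, -1, 0.05, 0, 0, 0, -0.1, 0, -1, 0.05, 0, 0, 0, -0.1, 0, -1, 0.05, 0, 0, 0, -0.1, 0, -1, 0.05, 0, 0, 0, -0.1, 0, -1, 0, 0, 0, 0, 0, 0, -1, 0, 0, 0, 0, 0, 0])

```text
clock: 9.38
position: [0.5529, 0.2881, 0.4566]
tcp_rot: [3.141, 0.783, 1.932]
wrist_force: [0.9, 0.1, -0.4]
gripper_width: 0.094
gripper_force: 0.0
```

```bash
cat > t.py <<'E'
from h import *
import sys
# usage: t.py gx gy gz : tool-axes shift (in move units, total) bringing the grasp point to the target
s=manip.read_state();T=Ro.from_euler('xyz',s["tcp_rot"]);M=T.as_matrix()
g=s["position"]+M[:,2]*manip.pinch_z
np.set_printoptions(precision=4,suppress=True)
print("q",s["q"],"clock",s["clock"],"\npos",s["position"],"grasp",g,"width",s["gripper_width"],"gf",s["gripper_force"])
print("tool axes x",M[:,0],"y",M[:,1],"z",M[:,2])
if len(sys.argv)>3:
    w=np.array(list(map(float,sys.argv[1:4])))-g
    print("world shift",w,"units",M.T@w/.3)
E
python3 t.py .577 .2242 .106
```

```text
q [-0.5767  0.6361 -0.236   1.5119  0.8385  1.4793 -0.7228] clock 9.375 
pos [0.5529 0.2881 0.4566] grasp [0.598  0.169  0.3288] width 0.09404775846862351 gf 0.0
tool axes x [-0.2502  0.6628 -0.7057] y [0.9354 0.3536 0.0005] z [ 0.2499 -0.66   -0.7085]
world shift [-0.021   0.0552 -0.2228] units [ 0.6635 -0.0008  0.3871]
```

Emit:
apply_moves(plan=[-1, 0.166, 0, 0, 0, 0, 0, -1, 0.166, 0, 0, 0, 0, 0, -1, 0.166, 0, 0, 0, 0, 0, -1, 0.166, 0, 0, 0, 0, 0, -1, 0, 0, 0.129, 0, 0, 0, -1, 0, 0, 0.129, 0, 0, 0, -1, 0, 0, 0.129, 0, 0, 0, -1, 0, 0, 0, 0, 0, 0])

```text
clock: 10.38
position: [0.5336, 0.3395, 0.2327]
tcp_rot: [-3.139, 0.788, 1.928]
wrist_force: [0.1, -0.0, 0.2]
gripper_width: 0.0943
gripper_force: 0.0
```

Emit:
apply_moves(plan=[1, 0, 0, 0, 0, 0, 0, 1, 0, 0, 0, 0, 0, 0, 1, 0, 0, 0, 0, 0, 0, 1, 0, 0, 0, 0, 0, 0, 1, 0, 0, 0, 0, 0, 0, 1, 0, 0, 0, 0, 0, 0, 1, 0, 0, 0, 0, 0, 0, 1, 0, 0, 0, 0, 0, 0], squeeze=35)

```text
clock: 11.38
position: [0.5317, 0.3436, 0.2332]
tcp_rot: [-3.142, 0.785, 1.933]
wrist_force: [0.3, -0.1, 0.7]
gripper_width: 0.0293
gripper_force: 35.0
```

```bash
python3 t.py .577 .2242 .106
```

```text
q [-0.6773  0.9393 -0.2129  1.5892  0.9055  1.2658 -1.0568] clock 11.375 
pos [0.5317 0.3436 0.2332] grasp [0.5769 0.2243 0.1056] width 0.02928087089172825 gf 34.950039982795715
tool axes x [-0.2507  0.6612 -0.7071] y [ 0.9351  0.3545 -0.    ] z [ 0.2507 -0.6612 -0.7071]
world shift [ 0.0001 -0.0001  0.0004] units [-0.0012  0.0001 -0.0005]
```

Emit:
apply_moves(plan=[1, -0.04, 0, -0.04, 0, 0, 0, 1, -0.07, 0, -0.07, 0, 0, 0, 1, -0.09, 0, -0.09, 0, 0, 0, 1, -0.09, 0, -0.09, 0, 0, 0, 1, -0.09, 0, -0.09, 0, 0, 0, 1, -0.09, 0, -0.09, 0, 0, 0, 1, 0, 0, 0, 0, 0, 0])

```text
clock: 12.25
position: [0.5319, 0.3438, 0.4368]
tcp_rot: [3.132, 0.783, 1.926]
wrist_force: [-0.2, 0.2, -1.3]
gripper_width: 0.0294
gripper_force: 35.0
```

Emit:
apply_moves(plan=[1, -0.05, -0.038, 0.05, 0, 0, 0, 1, -0.099, -0.076, 0.099, 0, 0, 0, 1, -0.099, -0.076, 0.099, 0, 0, 0, 1, -0.099, -0.076, 0.099, 0, 0, 0, 1, -0.099, -0.076, 0.099, 0, 0, 0, 1, -0.099, -0.076, 0.099, 0, 0, 0, 1, -0.099, -0.076, 0.099, 0, 0, 0, 1, -0.099, -0.076, 0.099, 0, 0, 0, 1, -0.05, -0.038, 0.05, 0, 0, 0, 1, 0, 0, 0, 0, 0, 0])

```text
clock: 13.5
position: [0.4793, -0.0375, 0.4323]
tcp_rot: [-3.139, 0.785, 1.931]
wrist_force: [-0.1, 0.7, -1.8]
gripper_width: 0.0288
gripper_force: 35.0
```

```bash
python3 t.py .526 -.1545 .304; python3 - <<'E'
from h import *
o=[]
for n in ["scene","side"]:
    p,d,m=grab(n); np.savez(f"{n}3.npz",p=p,d=d,**m); o.append(p[:,:,::-1])
cv2.imwrite("pics/3.png",cv2.resize(np.vstack([o[0][100:360,130:480],o[1][100:360,200:550]]),None,fx=1.15,fy=1.15))
E
```

```text
q [-0.1622  0.376  -0.1083  2.0951  1.1014  0.962  -0.7057] clock 13.5 
pos [ 0.4793 -0.0375  0.4323] grasp [ 0.5238 -0.1571  0.3047] width 0.02882840905128592 gf 34.95183706283569
tool axes x [-0.2491  0.6617 -0.7072] y [ 0.9365  0.3506 -0.0018] z [ 0.2468 -0.6627 -0.707 ]
world shift [ 0.0022  0.0026 -0.0007] units [ 0.0055  0.0098 -0.0022]
```

View pics/3.png

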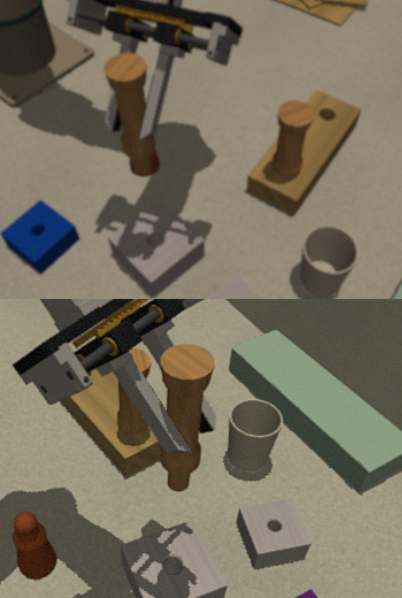

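The picture shows the column upright in the fingers above the gauge (scene crop (135,110)), the stout one still standing in the rack, and the shepherd and cup untouched. Next I fit the held column's axis from the depth points before inserting.

```bash
cat > ax.py <<'E'
from h import *
from scipy.optimize import least_squares
import sys
np.set_printoptions(precision=4,suppress=True)
def axis(tag,g):
    Q={}
    for n in ["scene","side"]:
        I=np.load(f"{n}{tag}.npz");p=pts(I["d"],I);h=cv2.cvtColor(I["p"],cv2.COLOR_RGB2HSV)
        M=((h[...,1]>95)&(h[...,0]<18)&(I["d"]>0)).astype(np.uint8)
        M=cv2.erode(M,np.ones((3,3)))>0
        q=p[M]; Q[n]=q[(np.linalg.norm(q[:,:2]-g[:2],axis=1)<.03)&(abs(q[:,2]-g[2])<.11)]
    for n in ["scene","side","both"]:
        q=np.vstack(list(Q.values())) if n=="both" else Q[n]
        top=np.percentile(q[:,2],99); t=q[:,2]-(top-.16)
        k=((t>.006)&(t<.037))|((t>.065)&(t<.13)); r=np.where(t<.045,.011,.015)[k]; w=q[k]; zz=w[:,2]-g[2]
        f=lambda a: np.hypot(w[:,0]-a[0]-a[2]*zz,w[:,1]-a[1]-a[3]*zz)-r
        s=least_squares(f,[g[0],g[1],0,0],loss="soft_l1",f_scale=.002)
        print(n,len(w),(t[k]<.045).sum(),"top",top,"axis at grasp",s.x[:2],"slope",s.x[2:],"rms",np.sqrt(np.mean(s.fun**2)),"foot xy",s.x[:2]+s.x[2:]*(top-.16-g[2]),"foot z",top-.16)
s=manip.read_state();g=s["position"]+Ro.from_euler('xyz',s["tcp_rot"]).as_matrix()[:,2]*manip.pinch_z
if __name__=="__main__": axis(sys.argv[1],g)
E
python3 ax.py 3
```

```text
scene 749 149 top 0.37490066630551144 axis at grasp [ 0.5219 -0.1553] slope [-0.0088 -0.0024] rms 0.0006311152891853766 foot xy [ 0.5227 -0.1551] foot z 0.21490066630551144
side 103 18 top 0.37650818287378574 axis at grasp [ 0.5248 -0.152 ] slope [-0.007  -0.0033] rms 0.0005398984286282066 foot xy [ 0.5254 -0.1517] foot z 0.21650818287378573
both 859 159 top 0.37639568853196426 axis at grasp [ 0.5225 -0.1547] slope [-0.0046  0.0021] rms 0.0012349885130154073 foot xy [ 0.5229 -0.1549] foot z 0.21639568853196425
```

```bash
python3 t.py .526 -.1545 .304
```

```text
q [-0.165   0.3768 -0.1113  2.0929  1.1012  0.9617 -0.7057] clock 13.6 
pos [ 0.4804 -0.0347  0.4323] grasp [ 0.5257 -0.1538  0.3046] width 0.02926427662403088 gf 34.9521267414093
tool axes x [-0.2517  0.6617 -0.7062] y [0.9346 0.3556 0.    ] z [ 0.2511 -0.6601 -0.708 ]
world shift [ 0.0003 -0.0007 -0.0006] units [-0.0004 -0.      0.003 ]
```

The arm was still settling when those pictures were taken, so I'll retake them.

```bash
python3 - <<'E'
from h import *
for n in ["scene","side"]:
    p,d,m=grab(n); np.savez(f"{n}4.npz",p=p,d=d,**m)
E
python3 ax.py 4
```

```text
scene 730 156 top 0.3747792316572335 axis at grasp [ 0.5238 -0.1521] slope [-0.0087 -0.0046] rms 0.0006051813811185219 foot xy [ 0.5246 -0.1517] foot z 0.21477923165723348
side 119 24 top 0.3765207173659814 axis at grasp [ 0.5258 -0.1503] slope [-0.0094 -0.0017] rms 0.000499776393278231 foot xy [ 0.5267 -0.1501] foot z 0.2165207173659814
both 846 171 top 0.37631168958580796 axis at grasp [ 0.5243 -0.1515] slope [-0.0072 -0.0027] rms 0.0009676380918950913 foot xy [ 0.5249 -0.1513] foot z 0.21631168958580796
```

Emit:
apply_moves(plan=[1, 0.071, -0.001, 0.073, 0, 0, 0, 1, 0.071, 0, 0.073, 0, 0, 0, 1, 0.071, 0, 0.073, 0, 0, 0, 1, 0.071, 0, 0.073, 0, 0, 0, 1, 0.071, 0, 0.073, 0, 0, 0, 1, 0, 0, 0, 0, 0, 0, 1, 0, 0, 0, 0, 0, 0])

```text
clock: 14.58
position: [0.4813, -0.0371, 0.2805]
tcp_rot: [3.141, 0.786, 1.934]
wrist_force: [0.8, 1.0, -0.2]
gripper_width: 0.0292
gripper_force: 35.0
```

```bash
python3 t.py .5259 -.1556 .1016; python3 - <<'E'
from h import *
for n in ["scene","side"]:
    p,d,m=grab(n); np.savez(f"{n}5.npz",p=p,d=d,**m)
E
python3 ax.py 5
```

```text
q [-0.2048  0.6681 -0.0551  2.2172  1.4419  0.8218 -1.2142] clock 14.575 
pos [ 0.4813 -0.0371  0.2805] grasp [ 0.5268 -0.1563  0.153 ] width 0.029229622612105186 gf 34.95198369026184
tool axes x [-0.2509  0.6608 -0.7074] y [0.9346 0.3557 0.0007] z [ 0.2521 -0.6609 -0.7069]
world shift [-0.0009  0.0007 -0.0514] units [ 0.1234 -0.0022  0.1187]
scene 361 52 top 0.2236501994075748 axis at grasp [ 0.5249 -0.1545] slope [-0.0078 -0.0028] rms 0.0005978609558183015 foot xy [ 0.5256 -0.1543] foot z 0.0636501994075748
side 79 11 top 0.22579778506006226 axis at grasp [ 0.5268 -0.1536] slope [-0.0061 -0.0007] rms 0.00043185576802155996 foot xy [ 0.5273 -0.1535] foot z 0.06579778506006226
both 453 65 top 0.22552375793047766 axis at grasp [ 0.5254 -0.154 ] slope [-0.0097 -0.0017] rms 0.0009611430644332235 foot xy [ 0.5262 -0.1539] foot z 0.06552375793047766
```

Emit:
apply_moves(plan=[1, 0.019, -0.002, 0.014, 0, 0, 0, 1, 0.0175, 0, 0.0175, 0, 0, 0, 1, 0.0175, 0, 0.0175, 0, 0, 0, 1, 0.0175, 0, 0.0175, 0, 0, 0, 1, 0, 0, 0, 0, 0, 0])

```text
clock: 15.3
position: [0.4798, -0.037, 0.2499]
tcp_rot: [-3.139, 0.785, 1.935]
wrist_force: [-0.1, 0.3, -2.1]
gripper_width: 0.0292
gripper_force: 35.0
```

Emit:
apply_moves(plan=[1, 0.0175, 0, 0.0175, 0, 0, 0, 1, 0.0175, 0, 0.0175, 0, 0, 0, 1, 0.0175, 0, 0.0175, 0, 0, 0, 1, 0, 0, 0, 0, 0, 0])

```text
clock: 15.8
position: [0.4801, -0.0369, 0.2279]
tcp_rot: [-3.141, 0.786, 1.934]
wrist_force: [-0.5, -0.3, -0.0]
gripper_width: 0.0291
gripper_force: 35.0
```

```bash
python3 t.py .5259 -.1556 .1016; python3 - <<'E'
from h import *
for n in ["scene","side"]:
    p,d,m=grab(n); np.savez(f"{n}6.npz",p=p,d=d,**m)
E
python3 ax.py 6
```

```text
q [-0.2088  0.784  -0.0514  2.2331  1.5667  0.8148 -1.3931] clock 15.8 
pos [ 0.4801 -0.0369  0.2279] grasp [ 0.5253 -0.1562  0.1003] width 0.029070823077129635 gf 34.99649405479431
tool axes x [-0.2511  0.6608 -0.7073] y [ 0.9349  0.3549 -0.0004] z [ 0.2507 -0.6613 -0.7069]
world shift [0.0006 0.0006 0.0013] units [-0.0022  0.0025 -0.0038]
scene 268 0 top 0.17169300940491788 axis at grasp [ 0.5234 -0.1543] slope [-0.0006 -0.0045] rms 0.0006153575043461349 foot xy [ 0.5235 -0.1539] foot z 0.011693009404917881
side 23 0 top 0.17330387097468442 axis at grasp [ 0.5246 -0.1531] slope [ 0.0193 -0.0016] rms 0.00039993377235823563 foot xy [ 0.5229 -0.153 ] foot z 0.013303870974684412
both 291 0 top 0.1732271638942931 axis at grasp [ 0.5237 -0.1541] slope [-0.0015 -0.0013] rms 0.0007191549433127473 foot xy [ 0.5239 -0.154 ] foot z 0.013227163894293098
```

Emit:
apply_moves(plan=[1, 0.0035, 0, 0.0035, 0, 0, 0, 1, 0.0035, 0, 0.0035, 0, 0, 0, 1, 0, 0, 0, 0, 0, 0, 1, 0, 0, 0, 0, 0, 0])

```text
clock: 16.4
position: [0.4798, -0.0369, 0.2272]
tcp_rot: [3.139, 0.79, 1.932]
wrist_force: [-5.3, 7.4, 15.9]
gripper_width: 0.0297
gripper_force: 35.0
```

```bash
python3 t.py .5259 -.1556 .1016; python3 - <<'E'
from h import *
o=[]
for n in ["scene","side"]:
    p,d,m=grab(n); np.savez(f"{n}7.npz",p=p,d=d,**m);o.append(p[:,:,::-1])
cv2.imwrite("pics/7.png",cv2.resize(np.hstack([o[0][180:380,180:360],o[1][200:400,260:440]]),None,fx=2.2,fy=2.2))
E
python3 ax.py 7
```

```text
q [-0.2096  0.7865 -0.0518  2.2346  1.5721  0.8193 -1.4021] clock 16.4 
pos [ 0.4798 -0.0369  0.2272] grasp [ 0.5254 -0.1567  0.1002] width 0.029682343282377035 gf 35.002400279045105
tool axes x [-0.2485  0.6586 -0.7103] y [0.935  0.3545 0.0016] z [ 0.2528 -0.6637 -0.7039]
world shift [0.0005 0.0011 0.0014] units [-0.0012  0.0028 -0.0052]
scene 273 0 top 0.17159563354402602 axis at grasp [ 0.5234 -0.1549] slope [ 0.0054 -0.0045] rms 0.0005913725935331794 foot xy [ 0.523  -0.1545] foot z 0.011595633544026013
side 39 0 top 0.17328965859334614 axis at grasp [ 0.525  -0.1535] slope [ 0.0112 -0.0205] rms 0.0003659739623668785 foot xy [ 0.524  -0.1518] foot z 0.013289658593346132
both 319 0 top 0.1730518860915574 axis at grasp [ 0.5237 -0.1547] slope [0.0113 0.0044] rms 0.0006965216497869167 foot xy [ 0.5227 -0.155 ] foot z 0.013051886091557385
```

View pics/7.png

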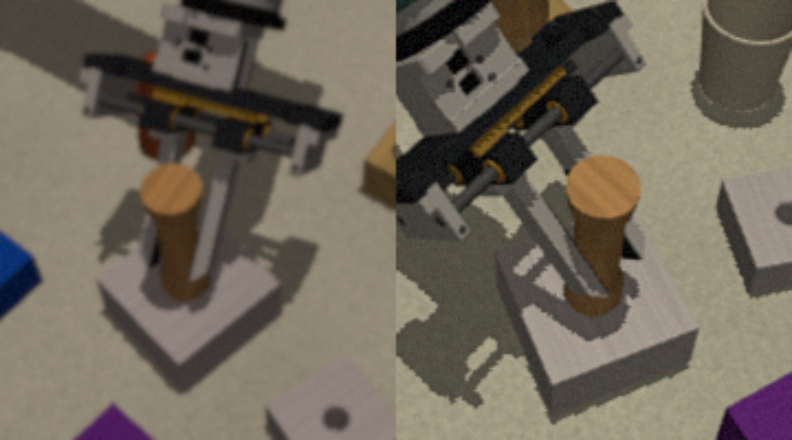

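Seated: 16 N vertical with no further travel, and both views show the shoulder on the block (crop (185,290) and (593,300)). Now I draw it straight out and up.

Emit:
apply_moves(plan=[1, -0.02, 0, -0.02, 0, 0, 0, 1, -0.03, 0, -0.03, 0, 0, 0, 1, -0.04, 0, -0.04, 0, 0, 0, 1, -0.05, 0, -0.05, 0, 0, 0, 1, -0.06, 0, -0.06, 0, 0, 0, 1, -0.08, 0, -0.08, 0, 0, 0, 1, -0.08, 0, -0.08, 0, 0, 0, 1, -0.08, 0, -0.08, 0, 0, 0, 1, -0.08, 0, -0.08, 0, 0, 0, 1, -0.05, 0, -0.05, 0, 0, 0])

```text
clock: 17.75
position: [0.4795, -0.0372, 0.4688]
tcp_rot: [3.139, 0.785, 1.931]
wrist_force: [0.3, -0.0, -0.9]
gripper_width: 0.0294
gripper_force: 35.0
```

Emit:
apply_moves(plan=[1, 0, 0, 0, 0, 0, 0.05, 1, 0, 0, 0, 0, 0, 0.05, 1, 0, 0, 0, 0, 0, 0], squeeze=45)

```text
clock: 18.12
position: [0.4795, -0.0372, 0.4672]
tcp_rot: [2.988, 0.773, 1.714]
wrist_force: [0.4, -0.0, -1.5]
gripper_width: 0.0288
gripper_force: 45.0
```

```bash
python3 t.py
```

```text
q [-0.1819  0.3213 -0.0805  2.0518  1.0357  0.9935 -0.7509] clock 18.125 
pos [ 0.4795 -0.0372  0.4672] grasp [ 0.5246 -0.1565  0.3396] width 0.02881869269678029 gf 44.99660789966583
tool axes x [-0.1019  0.7085 -0.6983] y [0.9629 0.2466 0.1097] z [ 0.2499 -0.6612 -0.7074]
```

Positive rz lowers q7, so I turn the negative way. A near half turn about the tool axis takes the 45° column level.

Emit:
apply_moves(plan=[1, 0, 0, 0, 0, 0, -0.05, 1, 0, 0, 0, 0, 0, -0.1, 1, 0, 0, 0, 0, 0, -0.1, 1, 0, 0, 0, 0, 0, -0.1, 1, 0, 0, 0, 0, 0, -0.1, 1, 0, 0, 0, 0, 0, -0.1, 1, 0, 0, 0, 0, 0, -0.1, 1, 0, 0, 0, 0, 0, -0.1, 1, 0, 0, 0, 0, 0, -0.1, 1, 0, 0, 0, 0, 0, -0.1])

```text
clock: 19.38
position: [0.4797, -0.0371, 0.467]
tcp_rot: [-2.37, 0.16, -2.943]
wrist_force: [-0.2, 0.2, -0.9]
gripper_width: 0.0291
gripper_force: 45.0
```

Emit:
apply_moves(plan=[1, 0, 0, 0, 0, 0, -0.1, 1, 0, 0, 0, 0, 0, -0.1, 1, 0, 0, 0, 0, 0, -0.1, 1, 0, 0, 0, 0, 0, -0.1, 1, 0, 0, 0, 0, 0, -0.1, 1, 0, 0, 0, 0, 0, -0.1, 1, 0, 0, 0, 0, 0, -0.1, 1, 0, 0, 0, 0, 0, -0.1, 1, 0, 0, 0, 0, 0, -0.1, 1, 0, 0, 0, 0, 0, -0.05])

```text
clock: 20.62
position: [0.4797, -0.0371, 0.467]
tcp_rot: [-2.847, -0.739, -1.632]
wrist_force: [0.2, -0.4, -0.2]
gripper_width: 0.029
gripper_force: 45.0
```

Emit:
apply_moves(plan=[1, 0, 0, 0, 0, 0, 0, 1, 0, 0, 0, 0, 0, 0, 1, 0, 0, 0, 0, 0, 0, 1, 0, 0, 0, 0, 0, 0])

```text
clock: 21.12
position: [0.4799, -0.0369, 0.4672]
tcp_rot: [-2.842, -0.738, -1.639]
wrist_force: [0.3, 0.3, -0.5]
gripper_width: 0.029
gripper_force: 45.0
```

```bash
python3 t.py; python3 - <<'E'
from h import *
o=[]
for n in ["scene","side"]:
    p,d,m=grab(n); np.savez(f"{n}8.npz",p=p,d=d,**m);o.append(p[:,:,::-1])
cv2.imwrite("pics/8.png",cv2.resize(np.hstack(o)[:,:],(800,300)))
s=manip.read_state();T=Ro.from_euler('xyz',s["tcp_rot"]).as_matrix();a=T@np.array([-.7071,0,-.7071]);print("expected column axis",a,s["joint_velocities"])
E
```

```text
q [ 0.0552  0.3405 -0.3931  2.0448  1.0953  1.0968  2.1748] clock 21.125 
pos [ 0.4799 -0.0369  0.4672] grasp [ 0.5252 -0.1562  0.3396] width 0.029009399677777624 gf 44.99574959278107
tool axes x [-0.0507 -0.7384  0.6725] y [-0.9667 -0.1327 -0.2186] z [ 0.2507 -0.6612 -0.7071]
expected column axis [-0.14152182  0.98962205  0.02450707] [ 8.13300275e-05  3.96136472e-05 -5.57922990e-06 -5.52827506e-04
  8.49676659e-04  2.06114878e-03  3.05136992e-03]
```

View pics/8.png

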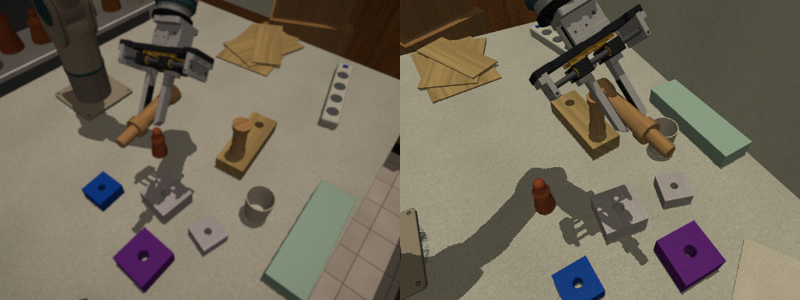

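The picture shows the column lying across the fingers in the air, with the stout one in the rack and the cup and shepherd in place. I'll check level from the depth points, and hand in if it is good.

```bash
python3 - <<'E'
from h import *
g=np.array([.5252,-.1562,.3396]);ok=[]
for n in ["scene","side"]:
    I=np.load(f"{n}8.npz");p=pts(I["d"],I);h=cv2.cvtColor(I["p"],cv2.COLOR_RGB2HSV)
    M=cv2.erode(((h[...,1]>95)&(h[...,0]<18)&(I["d"]>0)).astype(np.uint8),np.ones((3,3)))>0
    q=p[M];q=q[np.linalg.norm(q-g,axis=1)<.12]
    l=cv2.fitLine(q.astype(np.float32),cv2.DIST_HUBER,0,.01,.01).ravel()
    e=np.degrees(np.arcsin(abs(l[2])));ok.append(e<14);print(n,len(q),l,"deg from level",e,q[:,2].min())
if all(ok): print(manip.finish_job())
E
```

```text
scene 1972 [-0.09514092  0.9942996   0.04812989  0.53414893 -0.16882122  0.35235658] deg from level 2.7587054 0.3256373760449555
side 2228 [-0.13961262  0.98807013  0.06500585  0.52441525 -0.18574013  0.35503322] deg from level 3.7271888 0.3320632493047492
the job is handed in; nothing more can be done
None
```

The slim column was seated in the large grey gauge and drawn out, and the job was handed in with it held still in the gripper about 34 cm up and within 4° of level; the stout column still stood in the rack, and the cup and shepherd looked undisturbed in the last pictures (the hand-in returned no verdict).

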